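Lock the fixation post onto the headrest stub

TASK

Take the white fixation post (the tube with the grey head and green bead) out of its storage cup, slide it fully down onto the metal stub of the headrest stand, and turn it on the stub until the brass spring button pops through the hole in the tube, so that it is locked. Do not ram it down and do not force the turn once the button has clicked in; let go of the post and leave the other things on the desk where they are.

Things in the scene. Friction and masses are not known exactly. Their poses are not given: they have to be found in the camera images.
- post: Loose upright post, about 0.22 kg, standing in the cup. Origin: centre of its lower mouth; z up along the tube; x towards the hole and the green bead. White tube, outside diameter 36, bore 28, open up to 94. Black ferrule (50 across, 16 high) round the lower end; in it a funnel from 44 wide at the mouth to 28 wide at 14 above. Total height 126.
- grip_head (a point): Centre of the post's grey square head (36 by 36 by 32 high), on the axis 110 above the mouth; axes as the post's. Grip it across its flat faces at +y and -y, 36 apart. A thin boom with a green bead sticks out of the +x face at this height, to 65 from the axis.
- hole (a point): Centre of the squarish hole, 11 wide and high, through the tube wall: 18 from the axis along the post's +x (the bead's side), 34 above the mouth.
- cup: Fixed storage cup. Origin: centre of its underside, on the desk. Black base 90 across and 6 high, white ring (65 outside, 56 inside) up to 28 above the desk. The post stands loosely in the ring, its mouth 6 above the desk; lift it 30 or more to come clear.
- stand: Fixed headrest stand. Origin: centre of its underside, on the desk; z up. Grey foot 120 (x) by 100 (y) by 20 high with an orange stripe near its +x edge; on it a dark collar, 58 across, whose top is the post's seat. The metal stub stands on the stand's z axis.
- collar: Part of the stand: the dark collar. Origin: centre of its top, the post's seat, 30 above the desk; axes as the stand's. From it rises the stub, 26.4 diameter, bevelled top 85 above the desk. The brass button stands out of the stub's side 34 above it and points anywhere within 1.0 rad either way of this +x (the stripe's side); that angle is not measured: find it by turning the post.
- button (a joint): How far the blunt button (8.4 diameter, standing out 5.3) is pushed in, m: 0 out, 0.003 to 0.005 held by the bore. Spring 3.5 N out, 6.7 N in. The funnel pushes it in (5 to 15 N of push). With the post seated it pops out when the hole faces it within 0.15 rad, then blocks turning (play 0.1 to 0.25 rad each way) and lifting. Turning takes under 0.1 N m before; at the stop it climbs steeply (some 0.2 N m per 0.035 rad); over 0.7 N m is forcing it.
- pump_bottle: White pump bottle, 64 across, 168 high; bystander, origin under its centre.
- paper_roll: White paper roll standing on end, 100 across, 100 high; bystander, origin under its centre.
- mouse: Black computer mouse, 100 (x) by 60 by 34; bystander, origin under its centre.
- eye_model: White model eye on a green block, 80 by 80, 119 high; bystander, origin under its centre.
- lens_jar: Small amber jar with black lid, 52 across, 55 high; bystander, origin under its centre.
- occluder: Flat black eye paddle lying on the desk, 164 long along its y, 48 wide, 8 thick; bystander, origin under its middle.

How it is judged:
By the outcome, as a careful person would: the job done as asked, in the order asked, and still so for the second after the job is handed in, with the robot touching nothing.
It also fails if it takes over 72 s, if anything falls off the work surface, if the arm or the gripper's body presses on something with over 40 N, if the wrist force passes 120 N, or if a joint passes its speed limit or range.

ROBOT

A 6-joint arm with a two-finger parallel gripper is mounted at the origin on the work surface. World frame = base frame: x ahead of the robot, y to its left, z up, the work surface at z = 0. Lengths are in m, angles in rad, forces in N, time in s.
With the tool pointing down it reaches from about 0.3 to 0.875 m from the base axis. Payload 6.4 kg.
Tool frame: the origin (TCP) lies midway between the tips of the shut fingers; the grasp point (between the pads) lies 19 mm behind it; x points along the fingers, y is the direction in which the jaws open and shut, and the axes are right-handed (so a half turn about x gives the same grasp; the last joint's range is limited). The gripper opens to 85 mm and grips with 20 to 120 N. Pads are 22 mm wide; open, the fingers measure 114 mm over their backs; the gripper's body (76 mm by 85 mm) begins 54 mm behind the grasp point. The pads swing forward as they close: fully open they stand 13 mm farther back than shut.
Start: joints at [1.03, 0.181, 1.607, -0, 1.354, -0.206], TCP at [0.189, 0.543, 0.231] pointing down, gripper open.
Joint ranges: [-2.99, 2.99], [-0.89, 2.07], [0.3, 2.58], [-1.14, 4.28], [0, 2.63], [-3.12, 3.12]. Speed limits (rad/s): [2.57, 2.57, 3.01, 3.14, 3.14, 3.14].

INTERFACE

Orientations are given as a unit quaternion [w, x, y, z].
In Python, from bench import ctrl gives the robot as it stands.
- The arm moves only by the tool step_arm, never from a script. Its argument "motion" is a list of rows, each a list of 7 numbers: the shift along the tool's x, y, z in mm, then the turn, a rotation vector about the tool's x, y, z in degrees, then the closure in counts, from 0 (fully open) to 255 (shut). In form: [[tx, ty, tz, rx, ry, rz, hand], ...]. A call has 1 to 10 rows; each row is the pose to reach, as a shift and turn from the pose commanded when the call began, along the tool's axes at that moment; what a row does not reach only later rows make up. A row lasts 1/8 s, in which the tool goes at most 62.5 mm and 10.7 degrees, less where a joint would pass 70% of its speed; a pose out of reach is approached as far as the arm can. A call with a gripper value outside its range is refused whole. The fingers move at their own pace and stop on an object; the grip force is fixed at half the most. Time passes only in rows, so rows that repeat a pose let the fingers close. It gives the time, the measured TCP pose, the force and the opening at its end, in the units of the state.
- ctrl.get_obs(): the state, without advancing time (a new reading comes with each control period).
- ctrl.camera(name): name is "scene" or "top"; returns (picture, depth): 384x512x3 uint8, red, green, blue; 384x512 float32, m along the optical axis (not along the pixel's ray), 0 where there is no reading.
- ctrl.camera_info(name): a dict with "fx", "fy", "cx", "cy" (pixels), "T" (4x4, takes a point from camera to world coordinates). Camera axes: x right, y down, z forward; pixel columns grow to the right and rows downward; lengths in m; the calibration is good to about 2 mm. A picture is of the moment at which its call begins. camera_info takes no time and is no camera call.
- ctrl.hand_in(): hands the job in, once; it reports no verdict.
The state is a dict: "time_s": time; "q": joint angles; "dq": joint speeds; "joint_efforts": joint torques, N m; "eef_pos": TCP position; "eef_rot": TCP orientation; "wrist_force": force on the tool from outside, world axes, zero at the start; "torque": the same for the moment, N m; "opening": opening from 0.0 (shut) to 1.0 (fully open).
Only numpy, scipy, OpenCV 4.12 (cv2) and the standard library are available. Lean on these libraries where they do the work, as an engineer would, in place of code of your own. Each camera call takes 0.05 s, during which the arm holds its last target. There are 200 camera calls.

## Working session

There is one attempt and no reset: what is moved stays moved. The work goes in short steps, Python scripts to look and compute and a tool call to move; the robot and the scene stay as the last step left them, time stands still between calls to the robot, and variables do not carry over. Pictures are saved under pics/ and viewed, about 8 in all and at most 12, crops included, and the job is handed in when it is done.

Besides the shell and the picture viewer there is one more tool, called by a JSON object that holds its "method" and its "body". step_arm: Moves the arm, as the interface text tells. Its arguments: {"type":"object","properties":{"motion":{"type":"array","items":{"type":"array","items":{"type":"number"}}}},"required":["motion"]}

```bash
mkdir -p pics; ls; python3 - <<'E'
from bench import ctrl
import cv2,numpy as np
for n in("scene","top"):
    p,d=ctrl.camera(n);np.savez(f"{n}0.npz",p=p,d=d);cv2.imwrite(f"pics/{n}0.png",p[...,::-1])
    i=ctrl.camera_info(n);print(n,i["fx"],i["fy"],i["cx"],i["cy"]);print(np.round(i["T"],4))
print(ctrl.get_obs())
E
```

```text
pics
scene 411.7604139283369 411.7604139283369 257.2920753716322 190.21356643070223
[[-0.7687  0.5052 -0.3921  1.0051]
 [ 0.6394  0.5921 -0.4906  0.5649]
 [-0.0157 -0.6278 -0.7782  0.9934]
 [ 0.      0.      0.      1.    ]]
top 475.0609944863033 475.0609944863033 252.75786177340984 190.75193720431253
[[-0.013  -0.9857  0.168   0.3369]
 [-0.9999  0.0116 -0.0094  0.0073]
 [ 0.0073 -0.1681 -0.9857  1.5177]
 [ 0.      0.      0.      1.    ]]
{'time_s': 0.1, 'q': array([ 1.02970126e+00,  1.81428604e-01,  1.60792369e+00,  3.07515776e-05,
        1.35381172e+00, -2.06308280e-01]), 'dq': array([ 0.00102005, -0.00294624, -0.00099451, -0.00078323,  0.0003556 ,
       -0.00037698]), 'joint_efforts': array([-1.29849377e-03, -4.45870936e+01, -3.52238882e+01, -2.90564076e-04,
        3.99188270e-03,  2.68014526e-05]), 'eef_pos': array([0.18864064, 0.54264336, 0.23048812]), 'eef_rot': array([ 0.69700983,  0.11730194,  0.69743522, -0.11832862]), 'wrist_force': array([-0.68954226,  0.60294529,  0.35750041]), 'torque': array([-0.03372146, -0.02925771,  0.02766274]), 'opening': 1.001348878656842}
```

View pics/scene0.png

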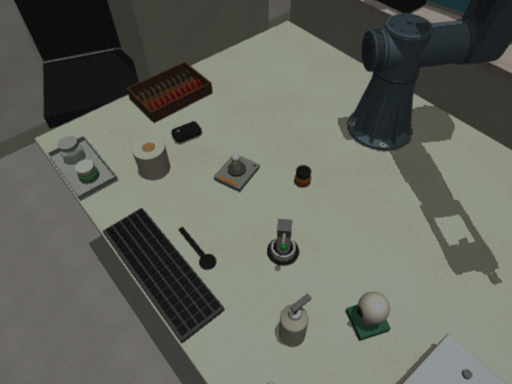

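View pics/top0.png

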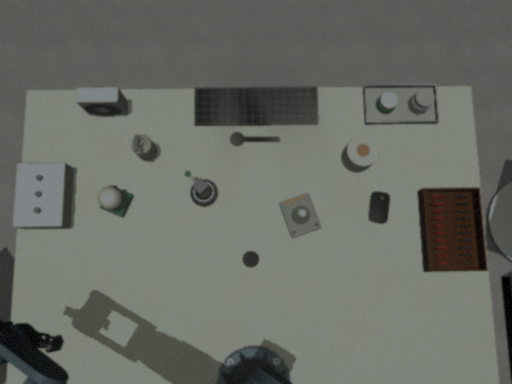

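The scene view shows the post in its cup at about (284,240), with the stand at (237,172). In the top view the post head is near (203,188), the bead at (187,174) and the stand at (300,215).

```bash
cat > h.py <<'E'
import numpy as np,cv2
from bench import ctrl
def cloud(n,d):
    i=ctrl.camera_info(n);v,u=np.mgrid[:384,:512]
    c=np.stack([(u-i["cx"])/i["fx"]*d,(v-i["cy"])/i["fy"]*d,d],-1)
    return c@i["T"][:3,:3].T+i["T"][:3,3]
def ray(n,u,v,z):
    i=ctrl.camera_info(n);r=i["T"][:3,:3]@[(u-i["cx"])/i["fx"],(v-i["cy"])/i["fy"],1];t=i["T"][:3,3]
    return t+r*(z-t[2])/r[2]
E
python3 - <<'E'
from h import *
np.set_printoptions(precision=4,suppress=True)
for n,wp,ws in(("top",(150,240,140,220),(270,330,185,245)),("scene",(255,315,205,270),(205,270,140,195))):
    f=np.load(n+"0.npz");p,d=f["p"],f["d"];X=cloud(n,d);h=cv2.cvtColor(p,cv2.COLOR_RGB2HSV).astype(int)
    v,u=np.mgrid[:384,:512]
    box=lambda w:(u>=w[0])&(u<w[1])&(v>=w[2])&(v<w[3])
    def rep(name,m,z):
        if m.sum()==0: print(n,name,0);return
        r=cv2.minAreaRect(np.argwhere(m)[:,::-1].astype(np.float32))
        print(n,name,m.sum(),"px",u[m].mean(),v[m].mean(),"rect",r,"X",np.median(X[m],0),"ray",ray(n,u[m].mean(),v[m].mean(),z))
    g=(h[...,0]>50)&(h[...,0]<85)&(h[...,1]>110)
    rep("bead",g&box(wp),.116)
    rep("headtop",box(wp)&(X[...,2]>.126)&(X[...,2]<.145),.132)
    rep("stubtop",box(ws)&(X[...,2]>.078),.085)
    rep("collar",box(ws)&(X[...,2]>.026)&(X[...,2]<.036),.03)
    rep("foot",box(ws)&(X[...,2]>.014),.02)
    rep("stripe",box(ws)&(h[...,0]<22)&(h[...,1]>110),.02)
    rep("stripe",box(ws)&(h[...,0]>5)&(h[...,0]<18)&(h[...,1]>150),.02)
    c=np.concatenate([p[wp[2]:wp[3],wp[0]:wp[1]],],1)
    a=cv2.resize(p[wp[2]:wp[3],wp[0]:wp[1]],(400,400),interpolation=cv2.INTER_CUBIC);b=cv2.resize(p[ws[2]:ws[3],ws[0]:ws[1]],(400,400),interpolation=cv2.INTER_CUBIC)
    cv2.imwrite(f"pics/{n}_crop.png",np.hstack([a,b])[...,::-1])
E
```

```text
top bead 1 px 187.0 173.0 rect ((187.0, 173.0), (0.0, 0.0), 0.0) X [0.6317 0.1907 0.119 ] ray [0.6324 0.1911 0.116 ]
top headtop 145 px 199.48275862068965 185.2551724137931 rect ((195.24998474121094, 180.75001525878906), (24.041629791259766, 12.020814895629883), 45.0) X [0.5914 0.1521 0.1322] ray [0.5915 0.1517 0.132 ]
top stubtop 67 px 301.97014925373134 212.80597014925374 rect ((304.5731506347656, 221.99822998046875), (43.448272705078125, 49.75862121582031), 43.602821350097656) X [ 0.5114 -0.1521  0.0843] ray [ 0.5114 -0.155   0.085 ]
top collar 196 px 299.7142857142857 215.01020408163265 rect ((299.9081115722656, 214.42327880859375), (35.80875015258789, 27.4725399017334), 70.82099914550781) X [ 0.508  -0.1525  0.0302] ray [ 0.5112 -0.1539  0.03  ]
top foot 1157 px 299.64822817631807 214.7960242005186 rect ((300.20001220703125, 217.9000244140625), (46.51021194458008, 50.535133361816406), 63.43495178222656) X [ 0.5102 -0.1521  0.0215] ray [ 0.5131 -0.1548  0.02  ]
top stripe 0
top stripe 0
scene bead 34 px 282.70588235294116 246.5 rect ((283.0, 246.5), (5.0, 6.0), 90.0) X [0.6316 0.
[... 520 characters left out ...]
5203 -0.1454  0.0303] ray [ 0.5166 -0.1486  0.03  ]
scene foot 922 px 236.5520607375271 171.14533622559654 rect ((240.09671020507812, 161.96392822265625), (46.66676330566406, 54.053279876708984), 13.240520477294922) X [ 0.5224 -0.1434  0.0212] ray [ 0.5149 -0.1508  0.02  ]
scene stripe 54 px 227.87037037037038 179.1851851851852 rect ((226.720703125, 174.41395568847656), (22.072425842285156, 17.67791748046875), 87.1375961303711) X [ 0.5597 -0.1404  0.021 ] ray [ 0.556  -0.1421  0.02  ]
scene stripe 37 px 227.16216216216216 180.24324324324326 rect ((227.00001525878906, 180.0), (19.677398681640625, 1.7888542413711548), 26.56505012512207) X [ 0.5599 -0.1397  0.0206] ray [ 0.5603 -0.1401  0.02  ]
```

View pics/top_crop.png

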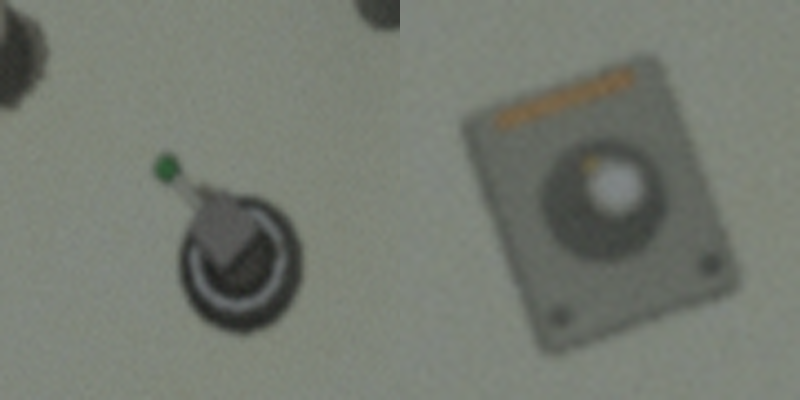

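View pics/scene_crop.png

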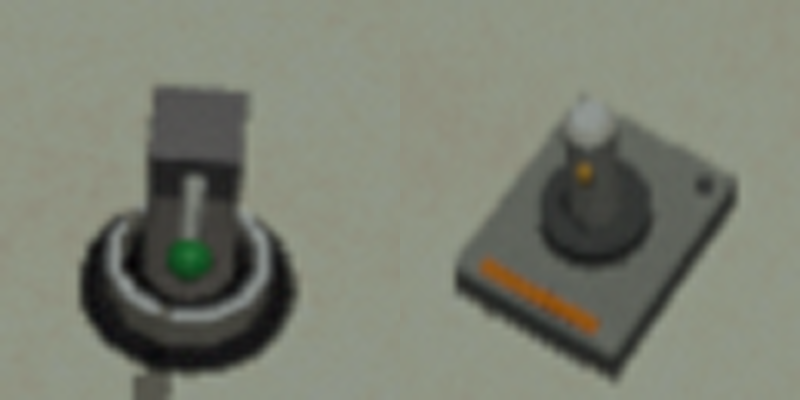

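```bash
python3 - <<'E'
from h import *
from scipy.spatial.transform import Rotation as R
np.set_printoptions(precision=4,suppress=True)
top=lambda x,y:((x+.5)*.225+149.5,(y+.5)*.2+139.5)
tops=lambda x,y:((x-400+.5)*.15+269.5,(y+.5)*.15+184.5)
scp=lambda x,y:((x+.5)*.15+254.5,(y+.5)*65/400+204.5)
scs=lambda x,y:((x-400+.5)*65/400+204.5,(y+.5)*55/400+139.5)
for nm,n,f,pt,z in[("stubtop","top",tops,(617,188),.085),("collar","top",tops,(604,200),.03),("button","top",tops,(592,163),.065),
 ("stubtop","scene",scs,(591,122),.083),("collar","scene",scs,(595,210),.03),("button","scene",scs,(583,171),.064),
 ("head","top",top,(228,228),.132),("head","scene",scp,(199,123),.132),("bead","top",top,(167,167),.116),("bead","scene",scp,(189,258),.116),
 ("cup","top",top,(241,263),.006)]:
    print(nm,n,ray(n,*f(*pt),z))
c=[]
for p in[(468,122),(650,57),(738,287),(548,352)]: c.append(ray("top",*tops(*p),.02))
c=np.array(c);print(c,c.mean(0),[np.linalg.norm(c[i]-c[i-1]) for i in range(4)])
o=ctrl.get_obs();w,x,y,z=o["eef_rot"];print(R.from_quat([x,y,z,w]).as_matrix())
E
```

```text
stubtop top [ 0.5115 -0.1555  0.085 ]
collar top [ 0.5126 -0.1554  0.03  ]
button top [ 0.5257 -0.1465  0.065 ]
stubtop scene [ 0.5117 -0.1539  0.083 ]
collar scene [ 0.5136 -0.153   0.03  ]
button scene [ 0.522 -0.149  0.064]
head top [0.5916 0.1474 0.132 ]
head scene [0.5901 0.1515 0.132 ]
bead top [0.6324 0.1905 0.116 ]
bead scene [0.6288 0.1897 0.116 ]
cup top [0.5917 0.1506 0.006 ]
[[ 0.552  -0.0926  0.02  ]
 [ 0.5825 -0.1806  0.02  ]
 [ 0.4715 -0.2188  0.02  ]
 [ 0.4419 -0.1279  0.02  ]] [ 0.512 -0.155  0.02 ] [np.float64(0.11563330572007517), np.float64(0.09317236392221394), np.float64(0.11733705571151458), np.float64(0.09562668514815013)]
[[-0.0008  0.3286  0.9445]
 [-0.0013  0.9445 -0.3286]
 [-1.     -0.0015 -0.0004]]
```

The stand is at (0.512, -0.1545), yaw about 18.4°, and the button is visible at a yaw of about 30°. The post axis is at (0.591, 0.151), yaw about 44.5°. Next I move above the post.

{"method": "step_arm", "body": {"motion": [[0,-238,509,100,0,0,0],[0,-238,509,100,0,0,0],[0,-238,509,100,0,0,0],[0,-238,509,100,0,0,0],[0,-238,509,100,0,0,0],[0,-238,509,100,0,0,0],[0,-238,509,100,0,0,0],[0,-238,509,100,0,0,0],[0,-238,509,100,0,0,0],[0,-238,509,100,0,0,0]]}}

```text
time_s: 1.35
eef_pos: [0.5939, 0.1471, 0.2303]
eef_rot: [-0.355, -0.611, -0.355, 0.612]
wrist_force: [0.1, 0.9, -0.9]
opening: 1.001
```

{"method": "step_arm", "body": {"motion": [[0,0,0,0,0,0,0],[0,0,0,0,0,0,0]]}}

```text
time_s: 1.6
eef_pos: [0.5908, 0.1516, 0.231]
eef_rot: [-0.358, -0.609, -0.359, 0.61]
wrist_force: [-0.3, 0.1, 0.2]
opening: 1.0
```

```bash
cat >> h.py <<'E'
from scipy.spatial.transform import Rotation as R
def st(target=None,yaw=None):
    """state; shift along tool axes (mm) to target TCP; turn about tool x (deg) to bring jaws to yaw"""
    o=ctrl.get_obs();M=R.from_quat(o["eef_rot"],scalar_first=True).as_matrix()
    jy=np.degrees(np.arctan2(M[1,1],M[0,1]))
    print("t",o["time_s"],"pos",o["eef_pos"],"xaxis",M[:,0],"jawyaw",jy,"F",o["wrist_force"],"T",o["torque"],"op",o["opening"],"q",o["q"])
    if target is not None: print("shift",1000*M.T@(np.array(target)-o["eef_pos"]),"rx",jy-yaw)
E
python3 - <<'E'
from h import *
np.set_printoptions(precision=4,suppress=True)
st((.591,.151,.095),-45.5)
E
```

```text
t 1.6 pos [0.5908 0.1516 0.231 ] xaxis [-0.0007  0.0001 -1.    ] jawyaw -29.065384621474745 F [-0.3223  0.1222  0.1986] T [-0.0023 -0.0039  0.033 ] op 0.9996869729218877 q [0.0568 0.2583 1.5149 0.0001 1.3691 0.5641]
shift [135.9841   0.5238   0.4239] rx 16.434615378525255
```

{"method": "step_arm", "body": {"motion": [[0,0.5,0.5,8,0,0,0],[0,0.5,0.5,16.5,0,0,0],[40,0.5,0.5,16.5,0,0,0],[80,0.5,0.5,16.5,0,0,0],[105,0.5,0.5,16.5,0,0,0],[125,0.5,0.5,16.5,0,0,0],[136,0.5,0.5,16.5,0,0,0],[136,0.5,0.5,16.5,0,0,0]]}}

```text
time_s: 2.6
eef_pos: [0.5914, 0.1506, 0.095]
eef_rot: [-0.267, -0.655, -0.267, 0.655]
wrist_force: [-0.9, 0.9, -0.1]
opening: 0.997
```

```bash
python3 - <<'E'
from h import *
np.set_printoptions(precision=4,suppress=True)
st((.591,.151,.095),-45.5)
a=ctrl.camera("scene")[0][190:280,235:335];b=ctrl.camera("top")[0][130:220,150:250]
cv2.imwrite("pics/grasp.png",np.hstack([cv2.resize(x,(400,360),interpolation=cv2.INTER_CUBIC) for x in(a,b)])[...,::-1])
E
```

```text
t 2.6 pos [0.5914 0.1506 0.095 ] xaxis [-0.0007 -0.0001 -1.    ] jawyaw -45.647711114306155 F [-0.8657  0.9224 -0.052 ] T [0.0008 0.0334 0.0359] op 0.9973778610070789 q [ 0.0551  0.4075  1.6158 -0.0001  1.119   0.8519]
shift [-0.0323 -0.5391 -0.0191] rx -0.1477111143061549
```

View pics/grasp.png

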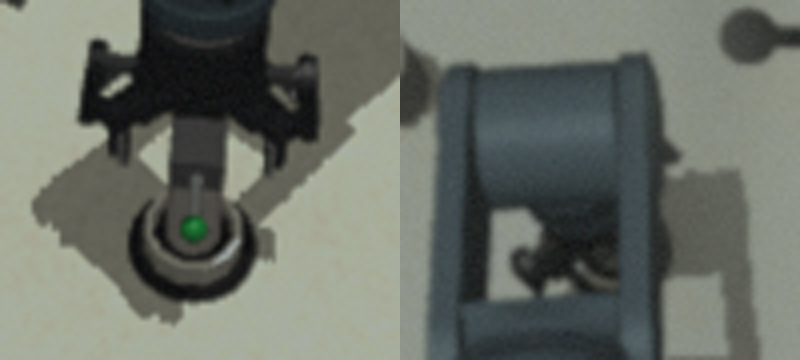

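The jaws straddle the head symmetrically: fingers at (120,140) and (275,150), bead at (195,228) pointing between them. I close the jaws.

{"method": "step_arm", "body": {"motion": [[0,0,0,0,0,0,255],[0,0,0,0,0,0,255],[0,0,0,0,0,0,255],[0,0,0,0,0,0,255],[0,0,0,0,0,0,255],[0,0,0,0,0,0,255],[0,0,0,0,0,0,255],[0,0,0,0,0,0,255]]}}

```text
time_s: 3.7
eef_pos: [0.5919, 0.1504, 0.0957]
eef_rot: [0.267, 0.655, 0.267, -0.655]
wrist_force: [-1.1, 0.4, 5.6]
opening: 0.414
```

{"method": "step_arm", "body": {"motion": [[-5,0,0,0,0,0,255],[-10,0,0,0,0,0,255],[-25,0,0,0,0,0,255],[-45,0,0,0,0,0,255],[-70,0,0,0,0,0,255],[-95,0,0,0,0,0,255],[-115,0,0,0,0,0,255],[-125,0,0,0,0,0,255],[-125,0,0,0,0,0,255],[-125,0,0,0,0,0,255]]}}

```text
time_s: 4.95
eef_pos: [0.591, 0.1503, 0.2192]
eef_rot: [-0.266, -0.654, -0.267, 0.656]
wrist_force: [0.1, 0.1, -1.8]
opening: 0.416
```

```bash
python3 - <<'E'
from h import *
np.set_printoptions(precision=4,suppress=True)
# hole yaw 8: 22 deg short of button; jaw yaw -82
st((.512,-.1545,.220),-82)
p,d=ctrl.camera("scene");X=cloud("scene",d);h=cv2.cvtColor(p,cv2.COLOR_RGB2HSV)
m=(h[...,0]>50)&(h[...,0]<85)&(h[...,1]>110)&(X[...,2]>.15)
v,u=np.nonzero(m);print(len(u),u.mean(),v.mean(),np.median(X[m],0))
cv2.imwrite("pics/lift.png",cv2.resize(p[110:310,180:380],(600,600),interpolation=cv2.INTER_CUBIC)[...,::-1])
E
```

```text
t 4.95 pos [0.591  0.1503 0.2192] xaxis [-0.0019 -0.0001 -1.    ] jawyaw -45.6841993856223 F [ 0.0543  0.0615 -1.7612] T [ 0.0249 -0.0066  0.0044] op 0.41571373990432176 q [ 0.0547  0.2688  1.5264 -0.      1.3484  0.852 ]
shift [ -0.6495 162.8989 269.4748] rx 36.3158006143777
37 286.5135135135135 220.54054054054055 [0.6332 0.1916 0.2456]
```

View pics/lift.png

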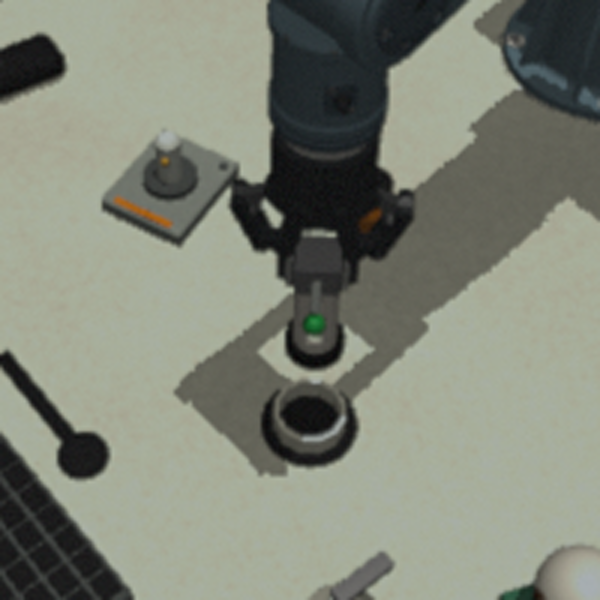

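The post hangs upright at (315,330), clear of the cup. The stand is at (168,180). I carry the post over the stub with the hole yaw at about 8°.

{"method": "step_arm", "body": {"motion": [[0,10,17,4,0,0,255],[0,34,57,10,0,0,255],[0,60,98,16,0,0,255],[0,84,139,22,0,0,255],[0,108,180,28,0,0,255],[0,132,220,33,0,0,255],[0,150,248,36.3,0,0,255],[0,160,264,36.3,0,0,255],[0,163,269.5,36.3,0,0,255],[0,163,269.5,36.3,0,0,255]]}}

```text
time_s: 6.25
eef_pos: [0.5127, -0.154, 0.22]
eef_rot: [-0.049, -0.705, -0.05, 0.705]
wrist_force: [-0.2, -0.9, -1.7]
opening: 0.417
```

```bash
python3 - <<'E'
from h import *
np.set_printoptions(precision=4,suppress=True)
st((.512,-.1545,.180),-82)
out=[]
for n in("scene","top"):
    p,d=ctrl.camera(n);X=cloud(n,d);h=cv2.cvtColor(p,cv2.COLOR_RGB2HSV)
    m=(h[...,0]>50)&(h[...,0]<85)&(h[...,1]>110)&(X[...,2]>.15)
    if m.sum(): print(n,m.sum(),np.median(X[m],0))
    out.append(cv2.resize(p[100:220,190:270] if n=="scene" else p[150:270,260:340],(400,600),interpolation=cv2.INTER_CUBIC))
cv2.imwrite("pics/above.png",np.hstack(out)[...,::-1])
E
```

```text
t 6.25 pos [ 0.5127 -0.154   0.22  ] xaxis [-0.0003  0.0007 -1.    ] jawyaw -81.94022287359893 F [-0.1647 -0.8783 -1.7142] T [-0.0068 -0.0279 -0.0487] op 0.41670051069369446 q [-0.5138  0.1032  1.718   0.0004  1.3209  0.9162]
shift [39.9994  0.4644  0.8045] rx 0.05977712640107313
scene 18 [ 0.5727 -0.141   0.2468]
top 3 [0.1815 0.133  0.6583]
```

View pics/above.png

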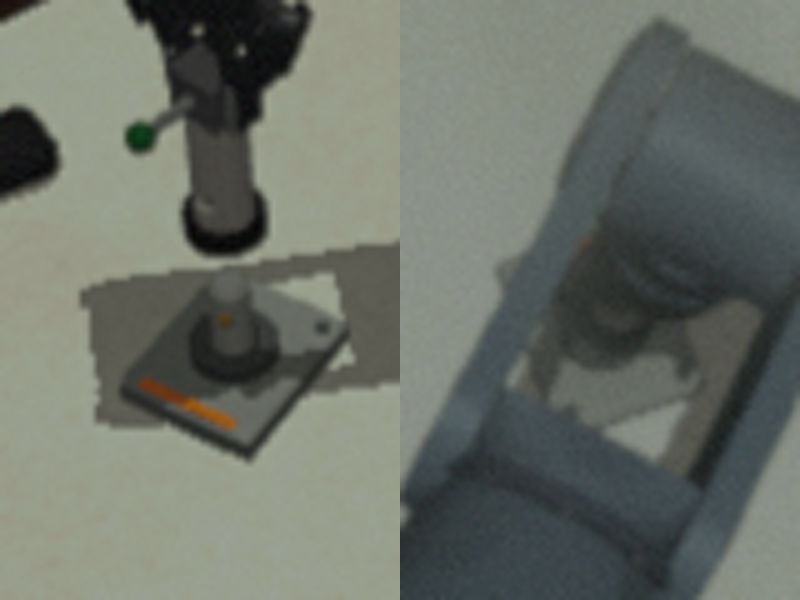

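```bash
python3 - <<'E'
from h import *
np.set_printoptions(precision=4,suppress=True)
i=ctrl.camera_info("scene")
def pr(X):
    c=i["T"][:3,:3].T@(np.array(X)-i["T"][:3,3]);return (i["fx"]*c[0]/c[2]+i["cx"]-190+.5)*5-.5,(i["fy"]*c[1]/c[2]+i["cy"]-100+.5)*5-.5
# expected crop pixels of ferrule left/right/bottom extremes, and the stub top, for axis at (.5127,-.154)
a=np.linspace(0,2*np.pi,90)
for nm,r,z in(("mouth",.025,.1308),("stubtop",.0132,.085),("collar",.029,.03)):
    q=np.array([pr((.5127+r*np.cos(t),-.154+r*np.sin(t),z)) for t in a]);print(nm,q.min(0),q.max(0),q.mean(0))
E
```

```text
mouth [181.8291 198.7987] [266.3991 258.8386] [223.7427 228.8402]
stubtop [206.8673 266.4331] [250.2437 297.9382] [228.3636 282.2466]
collar [187.4731 308.7709] [279.6306 377.4112] [233.147  343.0963]
```

The ferrule and stub line up in the scene view to about 1–3 mm, which is inside the funnel's ±8.8 mm. I descend in stages and check the force.

{"method": "step_arm", "body": {"motion": [[20,-1,0,0,0,0,255],[38,-1,0,0,0,0,255],[46,-1,0,0,0,0,255],[51,-1,0,0,0,0,255],[54,-1,0,0,0,0,255],[54,-1,0,0,0,0,255]]}}

```text
time_s: 7.1
eef_pos: [0.5127, -0.1536, 0.1665]
eef_rot: [0.049, 0.705, 0.049, -0.705]
wrist_force: [-0.0, -0.1, -2.2]
opening: 0.414
```

{"method": "step_arm", "body": {"motion": [[1.5,0,0,0,0,0,255],[3,0,0,0,0,0,255],[4,0,0,0,0,0,255],[4,0,0,0,0,0,255]]}}

```text
time_s: 7.6
eef_pos: [0.5125, -0.1535, 0.1622]
eef_rot: [-0.049, -0.705, -0.049, 0.705]
wrist_force: [0.1, -0.5, -1.4]
opening: 0.415
```

{"method": "step_arm", "body": {"motion": [[1,0,0,0,0,0,255],[2,0,0,0,0,0,255],[3,0,0,0,0,0,255],[3,0,0,0,0,0,255]]}}

```text
time_s: 8.1
eef_pos: [0.5125, -0.1535, 0.1592]
eef_rot: [-0.049, -0.705, -0.049, 0.705]
wrist_force: [-1.1, 0.2, -2.0]
opening: 0.417
```

{"method": "step_arm", "body": {"motion": [[1,0,0,0,0,0,255],[2,0,0,0,0,0,255],[2,0,0,0,0,0,255]]}}

```text
time_s: 8.48
eef_pos: [0.5127, -0.1538, 0.1574]
eef_rot: [0.05, 0.705, 0.049, -0.705]
wrist_force: [0.4, -1.4, -1.7]
opening: 0.409
```

{"method": "step_arm", "body": {"motion": [[1,0,0,0,0,0,255],[2,0,0,0,0,0,255],[3,0,0,0,0,0,255],[4,0,0,0,0,0,255],[4,0,0,0,0,0,255]]}}

```text
time_s: 9.1
eef_pos: [0.5127, -0.1546, 0.1534]
eef_rot: [0.05, 0.706, 0.049, -0.705]
wrist_force: [-1.4, -5.6, 1.8]
opening: 0.414
```

{"method": "step_arm", "body": {"motion": [[1,0,0,0,0,0,255],[2,0,0,0,0,0,255],[2,0,0,0,0,0,255]]}}

```text
time_s: 9.48
eef_pos: [0.5126, -0.1546, 0.1513]
eef_rot: [0.05, 0.705, 0.049, -0.705]
wrist_force: [-0.6, -5.5, -0.5]
opening: 0.413
```

A lateral force of -5.5 N in y means the stub lies about 1–1.5 mm further towards -y. I shift that way.

{"method": "step_arm", "body": {"motion": [[0,1,0,0,0,0,255],[0,1.5,0,0,0,0,255],[0,1.5,0,0,0,0,255]]}}

```text
time_s: 9.85
eef_pos: [0.5126, -0.1549, 0.151]
eef_rot: [-0.049, -0.705, -0.05, 0.705]
wrist_force: [-1.0, -3.6, -1.5]
opening: 0.411
```

{"method": "step_arm", "body": {"motion": [[1,0,0,0,0,0,255],[2,0,0,0,0,0,255],[3,0,0,0,0,0,255],[3,0,0,0,0,0,255]]}}

```text
time_s: 10.35
eef_pos: [0.5128, -0.155, 0.1483]
eef_rot: [0.049, 0.705, 0.049, -0.705]
wrist_force: [0.0, -2.7, 0.4]
opening: 0.415
```

{"method": "step_arm", "body": {"motion": [[1,0,0,0,0,0,255],[2,0,0,0,0,0,255],[3,0,0,0,0,0,255],[3,0,0,0,0,0,255]]}}

```text
time_s: 10.85
eef_pos: [0.5132, -0.1552, 0.146]
eef_rot: [0.05, 0.706, 0.049, -0.705]
wrist_force: [-2.5, -2.3, 4.9]
opening: 0.415
```

{"method": "step_arm", "body": {"motion": [[1,0.5,0,0,0,0,255],[2,0.5,0,0,0,0,255],[2,0.5,0,0,0,0,255]]}}

```text
time_s: 11.22
eef_pos: [0.5132, -0.1554, 0.144]
eef_rot: [0.049, 0.706, 0.049, -0.705]
wrist_force: [-1.2, -1.2, 6.4]
opening: 0.417
```

{"method": "step_arm", "body": {"motion": [[1,0,0,0,0,0,255],[2,0,0,0,0,0,255],[2,0,0,0,0,0,255]]}}

```text
time_s: 11.6
eef_pos: [0.5132, -0.1554, 0.1422]
eef_rot: [0.049, 0.706, 0.049, -0.705]
wrist_force: [-2.6, -1.5, 6.5]
opening: 0.414
```

{"method": "step_arm", "body": {"motion": [[1,0,0,0,0,0,255],[2,0,0,0,0,0,255],[2,0,0,0,0,0,255]]}}

```text
time_s: 11.98
eef_pos: [0.5131, -0.1553, 0.1396]
eef_rot: [0.049, 0.706, 0.049, -0.705]
wrist_force: [-2.5, -0.5, 4.5]
opening: 0.414
```

```bash
python3 - <<'E'
from h import *
np.set_printoptions(precision=4,suppress=True)
st((.5125,-.155,.119),-82)
E
```

```text
t 11.975 pos [ 0.5131 -0.1553  0.1396] xaxis [ 0.0006  0.0003 -1.    ] jawyaw -81.98413006913187 F [-2.4598 -0.5206  4.5098] T [-0.4186  0.2685  0.0088] op 0.4140247825350904 q [-0.5158  0.197   1.7863  0.0006  1.1579  0.9148]
shift [20.6214 -0.4125  0.5636] rx 0.01586993086813493
```

{"method": "step_arm", "body": {"motion": [[2,0,0,0,0,0,255],[4,0,0,0,0,0,255],[6,0,0,0,0,0,255],[8,0,0,0,0,0,255],[8,0,0,0,0,0,255]]}}

```text
time_s: 12.6
eef_pos: [0.5129, -0.1553, 0.1308]
eef_rot: [0.049, 0.705, 0.05, -0.705]
wrist_force: [1.7, -0.8, -0.2]
opening: 0.415
```

{"method": "step_arm", "body": {"motion": [[2,0,0,0,0,0,255],[4,0,0,0,0,0,255],[6,0,0,0,0,0,255],[8,0,0,0,0,0,255],[8,0,0,0,0,0,255]]}}

```text
time_s: 13.22
eef_pos: [0.5128, -0.1553, 0.1229]
eef_rot: [-0.049, -0.705, -0.05, 0.705]
wrist_force: [2.6, 0.8, -0.9]
opening: 0.416
```

{"method": "step_arm", "body": {"motion": [[1,0,0,0,0,0,255],[2,0,0,0,0,0,255],[3,0,0,0,0,0,255],[3,0,0,0,0,0,255]]}}

```text
time_s: 13.72
eef_pos: [0.5128, -0.1554, 0.1201]
eef_rot: [-0.049, -0.705, -0.049, 0.705]
wrist_force: [2.3, 1.4, 1.6]
opening: 0.411
```

{"method": "step_arm", "body": {"motion": [[1,0,0,0,0,0,255],[1,0,0,0,0,0,255]]}}

```text
time_s: 13.98
eef_pos: [0.5129, -0.1554, 0.1198]
eef_rot: [0.049, 0.705, 0.049, -0.705]
wrist_force: [0.3, 2.8, 5.7]
opening: 0.409
```

{"method": "step_arm", "body": {"motion": [[0.5,0,0,0,0,0,255],[1,0,0,0,0,0,255],[1,0,0,0,0,0,255]]}}

```text
time_s: 14.35
eef_pos: [0.5131, -0.1554, 0.1197]
eef_rot: [0.05, 0.706, 0.049, -0.705]
wrist_force: [-2.1, 4.1, 12.1]
opening: 0.416
```

```bash
python3 - <<'E'
from h import *
np.set_printoptions(precision=4,suppress=True)
st((.5125,-.155,.119),-82)
E
```

```text
t 14.35 pos [ 0.5131 -0.1554  0.1197] xaxis [ 0.0004 -0.     -1.    ] jawyaw -81.96895851653245 F [-2.1459  4.0802 12.1106] T [ 0.6559  0.4396 -0.0471] op 0.41619412702384373 q [-0.5158  0.2248  1.7989  0.0002  1.1176  0.9148]
shift [ 0.6646 -0.5113  0.5429] rx 0.031041483467546982
```

It is seated: it stops at z=0.1197 with the force rising to 12 N. I ease off the push and turn towards the button.

{"method": "step_arm", "body": {"motion": [[-0.8,0,0,0,0,0,255],[-0.8,0,0,-2,0,0,255],[-0.8,0,0,-4,0,0,255],[-0.8,0,0,-6,0,0,255],[-0.8,0,0,-6,0,0,255]]}}

```text
time_s: 14.98
eef_pos: [0.513, -0.1555, 0.1197]
eef_rot: [0.087, 0.702, 0.087, -0.702]
wrist_force: [0.6, 1.2, 7.8]
opening: 0.415
```

```bash
cat > s.py <<'E'
from h import *
np.set_printoptions(precision=3,suppress=True)
o=ctrl.get_obs();M=R.from_quat(o["eef_rot"],scalar_first=True).as_matrix()
print("hole yaw",np.degrees(np.arctan2(M[1,1],M[0,1]))+90,"F",o["wrist_force"],"T",o["torque"],"z",o["eef_pos"])
E
python3 s.py
```

```text
hole yaw 14.065770785257527 F [0.555 1.232 7.795] T [ 0.387 -0.043  0.049] z [ 0.513 -0.155  0.12 ]
```

{"method": "step_arm", "body": {"motion": [[0,0,0,-1,0,0,255],[0,0,0,-2,0,0,255],[0,0,0,-3,0,0,255],[0,0,0,-4,0,0,255],[0,0,0,-4,0,0,255]]}}

```text
time_s: 15.6
eef_pos: [0.5131, -0.1554, 0.1197]
eef_rot: [0.111, 0.699, 0.111, -0.698]
wrist_force: [0.7, 3.2, 6.6]
opening: 0.416
```

```bash
python3 s.py
```

```text
hole yaw 18.04817728317424 F [0.707 3.156 6.634] T [ 0.396 -0.078 -0.011] z [ 0.513 -0.155  0.12 ]
```

{"method": "step_arm", "body": {"motion": [[0,0,0,-1,0,0,255],[0,0,0,-2,0,0,255],[0,0,0,-3,0,0,255],[0,0,0,-3,0,0,255]]}}

```text
time_s: 16.1
eef_pos: [0.5131, -0.1554, 0.1197]
eef_rot: [0.129, 0.695, 0.129, -0.695]
wrist_force: [0.1, 3.3, 6.7]
opening: 0.419
```

```bash
python3 s.py
```

```text
hole yaw 21.048008409546725 F [0.139 3.314 6.665] T [ 0.377 -0.11  -0.008] z [ 0.513 -0.155  0.12 ]
```

{"method": "step_arm", "body": {"motion": [[0,0,0,-1,0,0,255],[0,0,0,-2,0,0,255],[0,0,0,-3,0,0,255],[0,0,0,-3,0,0,255]]}}

```text
time_s: 16.6
eef_pos: [0.5131, -0.1554, 0.1197]
eef_rot: [0.147, 0.692, 0.147, -0.691]
wrist_force: [1.0, 2.2, 6.7]
opening: 0.416
```

```bash
python3 s.py
```

```text
hole yaw 24.054216260929792 F [1.044 2.159 6.67 ] T [ 0.427 -0.167 -0.001] z [ 0.513 -0.155  0.12 ]
```

{"method": "step_arm", "body": {"motion": [[0,0,0,-1,0,0,255],[0,0,0,-2,0,0,255],[0,0,0,-3,0,0,255],[0,0,0,-3,0,0,255]]}}

```text
time_s: 17.1
eef_pos: [0.5131, -0.1554, 0.1197]
eef_rot: [0.165, 0.688, 0.165, -0.687]
wrist_force: [-0.3, 2.1, 7.0]
opening: 0.414
```

```bash
python3 s.py
```

```text
hole yaw 27.047048828195607 F [-0.273  2.057  6.954] T [ 0.434 -0.058 -0.036] z [ 0.513 -0.155  0.12 ]
```

{"method": "step_arm", "body": {"motion": [[0,0,0,-1,0,0,255],[0,0,0,-2,0,0,255],[0,0,0,-2,0,0,255]]}}

```text
time_s: 17.48
eef_pos: [0.5128, -0.1555, 0.1197]
eef_rot: [-0.177, -0.684, -0.177, 0.685]
wrist_force: [-1.4, 1.4, 8.1]
opening: 0.414
```

```bash
python3 s.py
```

```text
hole yaw 29.06281379510375 F [-1.417  1.396  8.146] T [0.368 0.102 0.04 ] z [ 0.513 -0.155  0.12 ]
```

{"method": "step_arm", "body": {"motion": [[0,0,0,-1,0,0,255],[0,0,0,-2,0,0,255],[0,0,0,-2,0,0,255]]}}

```text
time_s: 17.85
eef_pos: [0.5128, -0.1558, 0.1197]
eef_rot: [-0.189, -0.681, -0.189, 0.681]
wrist_force: [-0.3, 1.7, 7.6]
opening: 0.412
```

```bash
python3 s.py
```

```text
hole yaw 31.05490141423261 F [-0.317  1.693  7.584] T [0.163 0.134 0.016] z [ 0.513 -0.156  0.12 ]
```

The pose and forces shift between 27° and 29°, which may be the click. I continue in small steps to feel for the stop.

{"method": "step_arm", "body": {"motion": [[0,0,0,-1,0,0,255],[0,0,0,-2,0,0,255],[0,0,0,-2,0,0,255]]}}

```text
time_s: 18.23
eef_pos: [0.5129, -0.156, 0.1197]
eef_rot: [-0.202, -0.678, -0.201, 0.678]
wrist_force: [-0.3, 0.8, 6.4]
opening: 0.415
```

```bash
python3 s.py
```

```text
hole yaw 33.056947090423904 F [-0.275  0.814  6.443] T [-0.07   0.069  0.038] z [ 0.513 -0.156  0.12 ]
```

{"method": "step_arm", "body": {"motion": [[0,0,0,-1,0,0,255],[0,0,0,-2,0,0,255],[0,0,0,-2,0,0,255]]}}

```text
time_s: 18.6
eef_pos: [0.5129, -0.1562, 0.1197]
eef_rot: [-0.213, -0.674, -0.213, 0.674]
wrist_force: [-1.2, -0.3, 5.1]
opening: 0.415
```

```bash
python3 s.py
```

```text
hole yaw 35.05646316107545 F [-1.188 -0.327  5.092] T [-0.189 -0.014 -0.022] z [ 0.513 -0.156  0.12 ]
```

{"method": "step_arm", "body": {"motion": [[0,0,0,-1,0,0,255],[0,0,0,-2,0,0,255],[0,0,0,-2,0,0,255]]}}

```text
time_s: 18.98
eef_pos: [0.513, -0.1562, 0.1197]
eef_rot: [-0.225, -0.67, -0.224, 0.671]
wrist_force: [-0.6, -0.8, 6.1]
opening: 0.411
```

```bash
python3 s.py; python3 - <<'E'
from h import *
p,d=ctrl.camera("scene")
cv2.imwrite("pics/turn.png",cv2.resize(p[120:200,200:280],(600,600),interpolation=cv2.INTER_CUBIC)[...,::-1])
E
```

```text
hole yaw 37.0555709533897 F [-0.581 -0.756  6.077] T [-0.184 -0.003  0.031] z [ 0.513 -0.156  0.12 ]
```

View pics/turn.png

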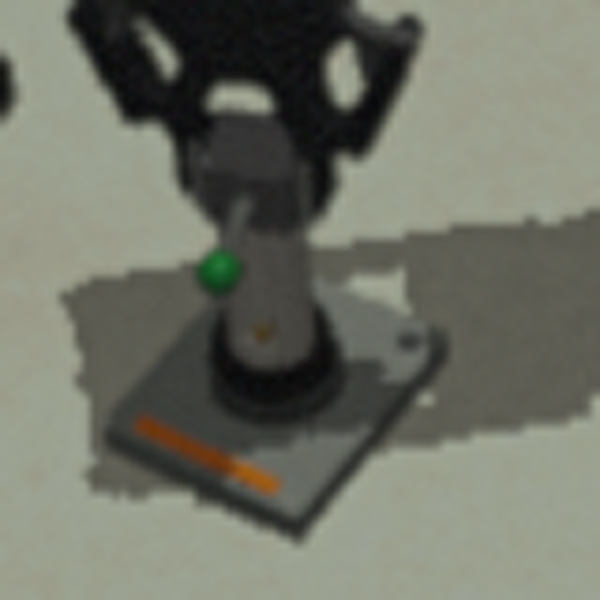

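Brass shows in the tube hole at (262,331), with the bead at (218,272). I turn gently on to confirm the stop.

{"method": "step_arm", "body": {"motion": [[0,0,0,-1,0,0,255],[0,0,0,-2,0,0,255],[0,0,0,-2,0,0,255]]}}

```text
time_s: 19.4
eef_pos: [0.513, -0.1563, 0.1197]
eef_rot: [-0.237, -0.666, -0.236, 0.666]
wrist_force: [-0.5, -0.2, 5.5]
opening: 0.413
```

```bash
python3 s.py
```

```text
hole yaw 39.05108655500175 F [-0.492 -0.163  5.523] T [-0.267 -0.038 -0.005] z [ 0.513 -0.156  0.12 ]
```

{"method": "step_arm", "body": {"motion": [[0,0,0,-1,0,0,255],[0,0,0,-2,0,0,255],[0,0,0,-2,0,0,255]]}}

```text
time_s: 19.77
eef_pos: [0.513, -0.1563, 0.1197]
eef_rot: [-0.248, -0.662, -0.247, 0.662]
wrist_force: [-0.4, -0.1, 6.8]
opening: 0.419
```

```bash
python3 s.py
```

```text
hole yaw 41.049329898046544 F [-0.4   -0.088  6.77 ] T [-0.254 -0.017 -0.001] z [ 0.513 -0.156  0.12 ]
```

{"method": "step_arm", "body": {"motion": [[0,0,0,-1,0,0,255],[0,0,0,-2,0,0,255],[0,0,0,-2,0,0,255]]}}

```text
time_s: 20.15
eef_pos: [0.513, -0.1563, 0.1197]
eef_rot: [-0.26, -0.658, -0.259, 0.658]
wrist_force: [-0.9, -0.7, 6.0]
opening: 0.413
```

```bash
python3 s.py
```

```text
hole yaw 43.05264859703579 F [-0.926 -0.742  5.968] T [-0.228 -0.051 -0.009] z [ 0.513 -0.156  0.12 ]
```

{"method": "step_arm", "body": {"motion": [[0,0,0,-1,0,0,255],[0,0,0,-2,0,0,255],[0,0,0,-2,0,0,255]]}}

```text
time_s: 20.52
eef_pos: [0.513, -0.1563, 0.1197]
eef_rot: [-0.271, -0.653, -0.27, 0.653]
wrist_force: [-0.8, -1.0, 5.5]
opening: 0.416
```

```bash
python3 s.py
```

```text
hole yaw 45.053824016250964 F [-0.802 -1.03   5.497] T [-0.273 -0.046  0.039] z [ 0.513 -0.156  0.12 ]
```

{"method": "step_arm", "body": {"motion": [[0,0,0,-1,0,0,255],[0,0,0,-2,0,0,255],[0,0,0,-2,0,0,255]]}}

```text
time_s: 20.9
eef_pos: [0.513, -0.1563, 0.1197]
eef_rot: [-0.283, -0.648, -0.282, 0.648]
wrist_force: [0.1, -0.2, 5.2]
opening: 0.416
```

```bash
python3 s.py
```

```text
hole yaw 47.05268517059558 F [ 0.099 -0.206  5.18 ] T [-0.232 -0.076 -0.059] z [ 0.513 -0.156  0.12 ]
```

{"method": "step_arm", "body": {"motion": [[0,0,0,-1,0,0,255],[0,0,0,-2,0,0,255],[0,0,0,-2,0,0,255]]}}

```text
time_s: 21.28
eef_pos: [0.5131, -0.1563, 0.1197]
eef_rot: [-0.294, -0.643, -0.293, 0.643]
wrist_force: [0.0, -0.2, 6.5]
opening: 0.414
```

```bash
python3 s.py; python3 - <<'E'
from h import *
p,d=ctrl.camera("scene")
cv2.imwrite("pics/turn2.png",cv2.resize(p[120:200,200:280],(600,600),interpolation=cv2.INTER_CUBIC)[...,::-1])
E
```

```text
hole yaw 49.05386225610551 F [ 0.023 -0.172  6.496] T [-0.261 -0.083 -0.035] z [ 0.513 -0.156  0.12 ]
```

View pics/turn2.png

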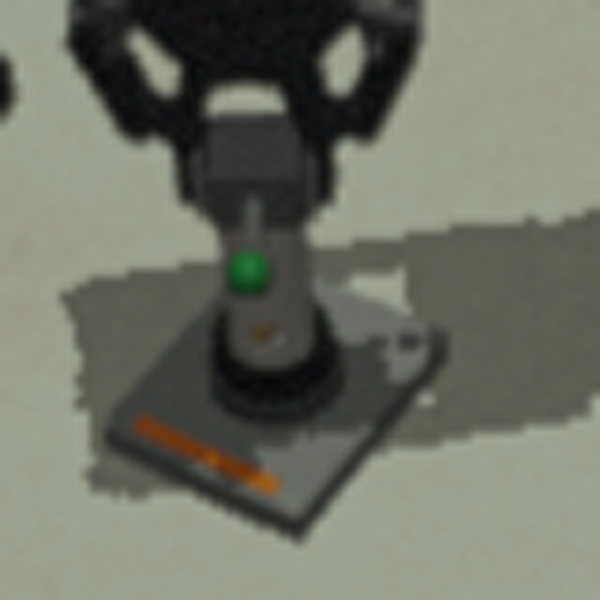

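The post has turned with the gripper (bead now at (248,272)). The brass at (262,331) sits at the left edge of the hole, so the stop should be close.

{"method": "step_arm", "body": {"motion": [[0,0,0,-1,0,0,255],[0,0,0,-2,0,0,255],[0,0,0,-2,0,0,255]]}}

```text
time_s: 21.7
eef_pos: [0.5131, -0.1563, 0.1197]
eef_rot: [-0.305, -0.638, -0.304, 0.638]
wrist_force: [0.1, -1.6, 5.7]
opening: 0.418
```

```bash
python3 s.py
```

```text
hole yaw 51.04496187303158 F [ 0.124 -1.629  5.69 ] T [-0.2   -0.095 -0.065] z [ 0.513 -0.156  0.12 ]
```

{"method": "step_arm", "body": {"motion": [[0,0,0,-1,0,0,255],[0,0,0,-2,0,0,255],[0,0,0,-2,0,0,255]]}}

```text
time_s: 22.08
eef_pos: [0.5133, -0.1562, 0.1197]
eef_rot: [0.316, 0.633, 0.315, -0.633]
wrist_force: [0.1, -0.0, 5.5]
opening: 0.413
```

```bash
python3 s.py
```

```text
hole yaw 53.03701905366906 F [ 0.081 -0.042  5.456] T [-0.271 -0.327 -0.181] z [ 0.513 -0.156  0.12 ]
```

{"method": "step_arm", "body": {"motion": [[0,0,0,-1,0,0,255],[0,0,0,-1.5,0,0,255],[0,0,0,-1.5,0,0,255]]}}

```text
time_s: 22.45
eef_pos: [0.5135, -0.1561, 0.1197]
eef_rot: [0.324, 0.629, 0.323, -0.628]
wrist_force: [-0.2, -0.3, 5.8]
opening: 0.413
```

```bash
python3 s.py
```

```text
hole yaw 54.513309233247256 F [-0.215 -0.254  5.792] T [-0.251 -0.459 -0.359] z [ 0.513 -0.156  0.12 ]
```

The torque climbs steeply (-0.18, then -0.36 N m), so the button is locked against the stop. I back off into the play, relieve the push, and release.

{"method": "step_arm", "body": {"motion": [[0,0,0,3,0,0,255],[-0.5,0,0,6,0,0,255],[-0.5,0,0,8,0,0,255],[-0.5,0,0,8,0,0,255]]}}

```text
time_s: 22.95
eef_pos: [0.513, -0.1556, 0.1197]
eef_rot: [0.28, 0.65, 0.279, -0.65]
wrist_force: [0.1, 0.8, 3.9]
opening: 0.415
```

```bash
python3 s.py
```

```text
hole yaw 46.545528659496384 F [0.116 0.798 3.891] T [-0.11  -0.33  -0.018] z [ 0.513 -0.156  0.12 ]
```

{"method": "step_arm", "body": {"motion": [[0,0,0,0,0,0,90],[0,0,0,0,0,0,60],[0,0,0,0,0,0,0],[0,0,0,0,0,0,0],[0,0,0,0,0,0,0],[0,0,0,0,0,0,0]]}}

```text
time_s: 23.7
eef_pos: [0.5128, -0.1555, 0.1196]
eef_rot: [-0.279, -0.65, -0.279, 0.65]
wrist_force: [-0.1, 0.1, 0.4]
opening: 0.997
```

{"method": "step_arm", "body": {"motion": [[-10,0,0,0,0,0,0],[-30,0,0,0,0,0,0],[-60,0,0,0,0,0,0],[-100,0,0,0,0,0,0],[-140,0,0,0,0,0,0],[-150,0,0,0,0,0,0],[-150,0,0,0,0,0,0]]}}

```text
time_s: 24.58
eef_pos: [0.513, -0.1556, 0.2701]
eef_rot: [0.28, 0.65, 0.279, -0.649]
wrist_force: [-0.7, 1.2, -0.6]
opening: 0.996
```

```bash
python3 s.py; python3 - <<'E'
from h import *
np.set_printoptions(precision=4,suppress=True)
p,d=ctrl.camera("scene");X=cloud("scene",d);h=cv2.cvtColor(p,cv2.COLOR_RGB2HSV)
m=(h[...,0]>50)&(h[...,0]<85)&(h[...,1]>110)&(X[...,2]>.12)&(X[...,1]<0);print("bead",m.sum(),np.median(X[m],0))
v,u=np.mgrid[:384,:512];m=(X[...,2]>.15)&(X[...,2]<.165)&(abs(X[...,0]-.513)<.03)&(abs(X[...,1]+.155)<.03);print("headtop",m.sum(),np.median(X[m],0))
cv2.imwrite("pics/end.png",np.hstack([cv2.resize(p[120:200,200:280],(400,400),interpolation=cv2.INTER_CUBIC),cv2.resize(p,(400,400))])[...,::-1])
E
```

```text
hole yaw 46.51729229239224 F [-0.655  1.176 -0.596] T [ 0.05   0.033 -0.024] z [ 0.513 -0.156  0.27 ]
bead 21 [ 0.5527 -0.1123  0.1464]
headtop 126 [ 0.5131 -0.1517  0.1555]
```

View pics/end.png

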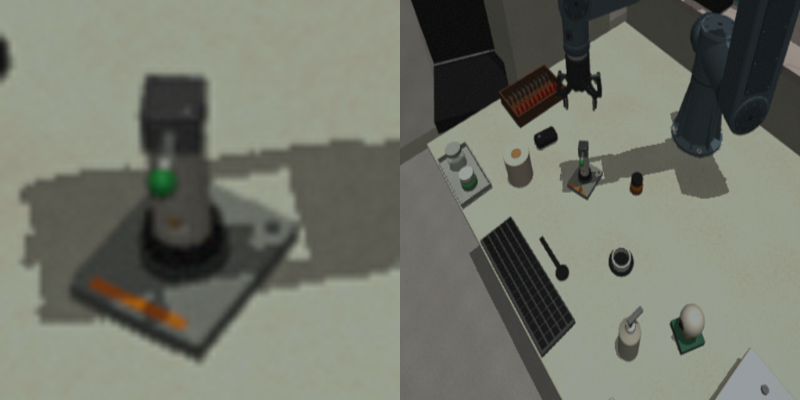

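The post stands seated on the stand with its head top at 0.1555 m (0.156 expected). Brass shows in the hole at (175,222), the gripper is clear, and the other things are where they were.

```bash
python3 -c "
from bench import ctrl
print(ctrl.hand_in())"
```

```text
the job is handed in; nothing more can be done
None
```

The post is off its cup, seated on the stub and locked. I released it, moved the gripper about 150 mm above it and handed the job in at about 24.6 s of robot time.

- **Seating:** I lowered the post in small steps, correcting sideways by about 2 mm where the side force showed it was off. It stopped on the collar with a peak push of 12 N. After release the head top measured 0.1555 m, against 0.156 m expected when fully down.
- **Locking:** I turned it about 46° until it met a stop. The torque rose from under 0.07 to 0.18 and then 0.36 N m over 1.5°, well below the 0.7 N m limit. I then backed off 8° into the play before letting go. Brass shows in the tube hole in the last picture.
- **Bystanders:** By eye, the other things on the desk look unmoved in the final picture; I did not measure them.

**Less certain:**
- The button's angle read from the first images, about 30°, disagrees with the stop at about 53°, which puts it nearer 39–47°.
- I did not feel a distinct click. The lock rests on the stop and the visible brass; I made no lift test and did not check the stop in the other direction.

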